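# Screw in the copper filling elbow until its spout stands over the jar

### The job

Grip the wing of the copper elbow and screw it clockwise (seen from above) into its clamped socket until the seal starts to resist and the end of its spout stands over the middle of the mouth of the small amber jar on the same stand. Stop there, without forcing the spout past the jar, and let go. Leave the white elbow on the other stand as it is.

Things in the scene. Friction and masses are not known exactly. Their poses are not given: they have to be found in the camera images.
- copper_grip (a point): Centre of the copper elbow's wing, an upright plate to grip: 14 mm thick, 48 long, 34 high, on the vertical screw axis, about 140 mm above the table. z up, x along the wing towards the spout's end, y through the thickness. The spout, up to 15 mm thick, leaves 29 mm below this point along +x. Socket, blue clamp and jar lie 44 mm or more below this point. The fixed stand has a foot 200 mm wide.
- copper_spout (a point): Lower end of the copper elbow's downturned spout, 10 mm thick, 70 mm from the screw axis. At the start it is 0.85 to 1.35 rad short of the jar. It turns clockwise against 0.06 N m, sinking 2 mm per rad; from 0.3 rad short of the jar it sinks no more and a rubber seal resists: 0.16 N m at first, 0.28 over the jar, 0.36 at 0.2 past it. Released, it stays (from over 0.1 past it springs back to 0.1).
- copper_jar_mouth (a point): Centre of the mouth of the small open amber glass jar fixed on the copper elbow's stand: 38 mm across outside, 32 inside, mouth 70 mm above the table, 70 mm from the screw axis. x points level from the screw axis to the jar, y level to the left of that, z up. The spout's end passes about 9 mm above it, coming from the +y side.
- white_spout (a point): End of the spout of the white plastic elbow, the same shape, on the other, identical stand. It is already screwed home over its own jar and must be left alone.
Not all that is in view belongs to the job. What is shaped like the part that bears copper_grip but green, red or turquoise is not meant.

How it is judged:
By the outcome, as a careful person would: the job done as asked, in the order asked, and still so for the second after the job is handed in, with the robot touching nothing.
It also fails if it takes over 32 s, if anything falls off the work surface, if the arm or the gripper's body presses on something with over 40 N, if the wrist force passes 120 N, or if a joint passes its speed limit or range.

### The arm

A 6-joint arm with a two-finger parallel gripper is mounted at the origin on the work surface. World frame = base frame: x ahead of the robot, y to its left, z up, the work surface at z = 0. Lengths are in mm, angles in rad, forces in N, time in s.
With the tool pointing down it reaches from about 350 to 775 mm from the base axis. Payload 7.3 kg.
Tool frame: the origin (TCP) lies at the very end of the fingers, on their centre line; the grasp point (between the pads) lies 19 mm behind it; z points along the fingers, y is the line along which they close (so a half turn about z gives the same grasp; the last joint's range is limited). The gripper opens to 92 mm and grips with 3 to 60 N. Pads are 19 mm wide; open, the fingers measure 130 mm over their backs; the gripper's body (75 mm by 190 mm) begins 47 mm behind the grasp point.
Start: joints at [-1.41, 0.342, 1.524, -0, 1.275, -0.146], TCP at [158.577, -500.498, 226.741] pointing down, gripper open.
Joint ranges: [-2.53, 2.53], [-0.77, 2.02], [0.04, 2.7], [-1, 4.14], [0.28, 2.66], [-3.11, 3.11]. Speed limits (rad/s): [2.57, 2.57, 3.14, 3.14, 3.14, 3.14].

### API

Orientations are given as [roll, pitch, yaw] about the fixed x, y, z axes, in that order (R = Rz(yaw) Ry(pitch) Rx(roll)).
In Python, from plant import bot gives the robot as it stands.
- The arm moves only by the tool apply_moves, never from a script. Its argument "motion" is text: rows parted by semicolons, each of 4 numbers parted by spaces: the shift along the tool's x, y, z in m, then the turn about the tool's z in degrees. A call has 1 to 8 rows; each row shifts and turns the commanded pose from where the row before left it, along the tool's axes as they then stand; what a row does not reach is not made up. A row lasts 1/8 s, in which the tool goes at most 62.5 mm and 10.7 degrees, less where a joint would pass 70% of its speed; a pose out of reach is approached as far as the arm can. A call with a gripper value outside its range is refused whole. "fingers" is the opening, from -1 (shut) to 1 (fully open), set as the call begins (left out, the last holds). The fingers move at their own pace and stop on an object; the grip force is fixed at half the most. Time passes only in rows, so rows that do not move let the fingers close. It gives the time, the measured TCP pose, the force, the opening and the grip force at its end, in the units of the state.
- bot.get_obs(): the state, without advancing time (a new reading comes with each control period).
- bot.capture(name): name is "scene" or "top" or "wrist"; returns a dict with "img" (480x640x3 uint8, blue, green, red), "range_z" (480x640 float32, mm along the optical axis (not along the pixel's ray), 0 where there is no reading), "fx", "fy", "cx", "cy" (pixels), "world_from_camera" (4x4, takes a point from camera to world coordinates); the wrist camera has in their place "mount" (4x4, takes a point from camera to tool coordinates, whose origin is the TCP and whose axes are the flange's). Camera axes: x right, y down, z forward; pixel columns grow to the right and rows downward; lengths in mm; the calibration is good to about 2 mm. A picture is of the moment at which its call begins: read the wrist's pose just before it.
- bot.close_job(): hands the job in; it is judged then, once.
Trained networks look in a picture, given as the dict that the camera call returned (one of the last four; its "shot" number tells which), for a name from the list of things; names that differ only in an ending like _2 or _b are one class to them, and where a whole thing is asked for, a point or a joint stands for the part that bears it (a point fixed in the world has none). Each returns a list of dicts, best first, with "p" (0 to 1); they miss things now and then, are a little off and sometimes report something else, mostly with a low value. They report only what shows in the picture. A call takes as long as a camera call. They do not tell look-alikes from the thing itself.
- bot.cut_out(picture, thing): "pixels" (480x640 bool, what is visible of it) and "point" ([column, row] in pixels, amid what is visible of it).
The state is a dict: "time": time; "joint_positions": joint angles; "dq": joint speeds; "tau": joint torques, N m; "tool_pos": TCP position; "tcp_rot": TCP orientation; "contact_force": force on the tool from outside, world axes, zero at the start; "moment": the same for the moment, N m; "grip_width": finger opening in mm; "finger_force": force on a finger pad.
Only numpy, scipy, OpenCV 4.12 (cv2) and the standard library are available. Lean on these libraries where they do the work, as an engineer would, in place of code of your own. Each camera call takes 0.05 s, during which the arm holds its last target. There are 200 camera calls.

## Working session

There is one attempt and no reset: what is moved stays moved. The work goes in short steps, Python scripts to look and compute and a tool call to move; the robot and the scene stay as the last step left them, time stands still between calls to the robot, and variables do not carry over. Pictures are saved under pics/ and viewed, at most 10 in all, crops included, and the job is handed in when it is done.

Besides the shell and the picture viewer there is one more tool, called after "Request:" by a JSON object that holds its "fn" and its "kwargs". apply_moves: Moves the arm, as the interface text tells. Its arguments: {"type":"object","properties":{"motion":{"type":"string"},"fingers":{"type":"number"}},"required":["motion"]}

```bash
mkdir -p pics; ls; cat > h.py <<'E'
import numpy as np, cv2
from plant import bot
def world(c,u,v,T=None):
    z=c["range_z"][int(v),int(u)]
    p=np.array([(u-c["cx"])/c["fx"]*z,(v-c["cy"])/c["fy"]*z,z,1])
    return ((c["world_from_camera"] if T is None else T)@p)[:3]
def cloud(c,T=None):
    v,u=np.mgrid[:480,:640]; z=c["range_z"]
    p=np.stack([(u-c["cx"])/c["fx"]*z,(v-c["cy"])/c["fy"]*z,z,np.ones_like(z)],-1)
    P=(p@(c["world_from_camera"] if T is None else T).T)[...,:3]; P[z==0]=np.nan
    return P
E
python3 - <<'E'
from h import *
for n in("scene","top"):
    c=bot.capture(n); cv2.imwrite(f"pics/{n}0.png",c["img"])
    for t in("copper_grip","copper_spout","copper_jar_mouth","white_spout"):
        for r in bot.cut_out(c,t)[:5]:
            u,v=r["point"]; print(n,t,round(r["p"],2),[round(u),round(v)],world(c,u,v).round(), r["pixels"].sum())
o=bot.get_obs();print(o)
E
```

```text
pics
scene copper_grip 0.87 [439, 290] [514. 297. 140.] 566
scene copper_grip 0.79 [476, 206] [234. 324. 128.] 431
scene copper_grip 0.66 [255, 168] [ 274. -196.  107.] 316
scene copper_grip 0.6 [328, 209] [372.  28. 130.] 327
scene copper_spout 0.95 [479, 205] [238. 328. 136.] 423
scene copper_spout 0.87 [440, 292] [513. 300. 136.] 577
scene copper_spout 0.65 [330, 209] [369.  30. 130.] 354
scene copper_spout 0.65 [254, 165] [ 294. -189.  131.] 279
scene copper_jar_mouth 0.83 [298, 236] [408. -28.  59.] 383
scene copper_jar_mouth 0.62 [229, 195] [ 337. -239.   57.] 378
scene copper_jar_mouth 0.59 [395, 315] [547. 231.  72.] 494
scene copper_jar_mouth 0.58 [439, 226] [267. 258.  71.] 366
scene white_spout 0.82 [174, 251] [ 609. -209.  135.] 639
top copper_grip 0.9 [175, 346] [229. 315. 151.] 393
top copper_grip 0.89 [188, 225] [491. 291. 157.] 327
top copper_grip 0.55 [309, 283] [364.  26. 156.] 251
top copper_grip 0.52 [408, 321] [ 281. -192.  134.] 328
top copper_spout 0.86 [407, 317] [ 290. -188.  155.] 373
top copper_spout 0.76 [306, 283] [364.  31. 160.] 245
top copper_spout 0.7
[... 367 characters left out ...]
  158.] 290
{'time': 0.5, 'joint_positions': array([-1.41001475e+00,  3.42029870e-01,  1.52412055e+00,  2.76043821e-05,
        1.27540710e+00, -1.45991790e-01]), 'dq': array([-0.00047226,  0.0002029 , -0.00298028,  0.00061012, -0.00040599,
        0.00061227]), 'tau': array([-8.81353189e-04, -4.30813694e+01, -2.44313210e+01,  7.18343770e-02,
        4.90624504e-02, -2.33874420e-05]), 'tool_pos': array([ 158.57650269, -500.48710485,  226.71780733]), 'tcp_rot': array([ 3.14155406e+00, -2.10176180e-05,  3.06765331e-01]), 'contact_force': array([-0.39431575,  1.10798205,  0.21823722]), 'moment': array([-0.0054584 ,  0.01707926, -0.04615876]), 'finger_force': 0.0, 'grip_width': 91.5213042573536}
```

View pics/scene0.png

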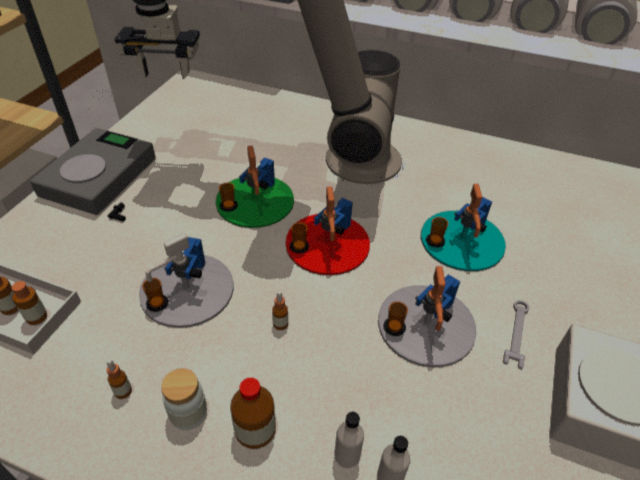

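View pics/top0.png

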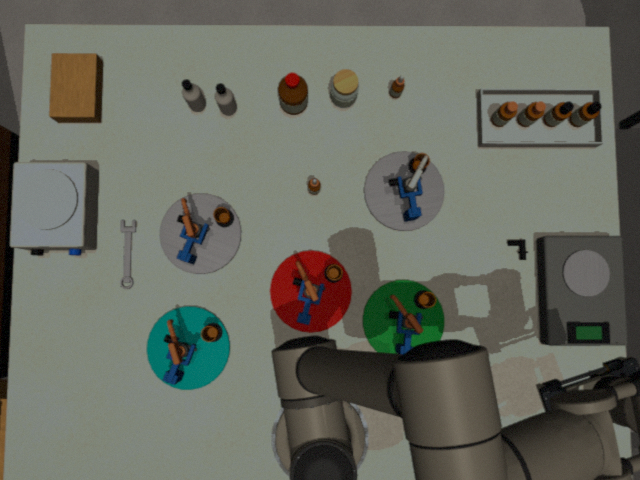

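The scene view shows copper elbows on four stands: grey (439,290), turquoise (476,206), red (328,209) and green (255,168). The white elbow is on a grey stand at (174,251). The top view shows the same layout, with the grey-stand copper elbow at (188,225). I choose the grey-stand one, because the white elbow's stand is described as identical. Next is a close crop and a pose estimate.

```bash
python3 - <<'E'
from h import *
crops=[]
for n,(u,v) in(("scene",(428,310)),("top",(200,230))):
    c=bot.capture(n); P=cloud(c)
    crops.append(cv2.resize(c["img"][v-60:v+60,u-60:u+60],(400,400),interpolation=cv2.INTER_CUBIC))
    S=[r for r in bot.cut_out(c,"copper_grip") if np.hypot(r["point"][0]-u,r["point"][1]-v)<40]
    m=S[0]["pixels"]; q=P[m]; q=q[np.isfinite(q[:,0])]
    print(n,len(q),np.percentile(q[:,2],[5,50,95]).round())
    w=q[(q[:,2]>126)&(q[:,2]<170)]
    print("wing n",len(w),w.mean(0).round(1),w.min(0).round(),w.max(0).round())
    d=w[:,:2]-w[:,:2].mean(0); U,s,V=np.linalg.svd(d,full_matrices=False); print("dir",np.arctan2(V[0,1],V[0,0]).round(3),(s/np.sqrt(len(w))).round(1))
    for lo,hi in((60,95),(95,118)):
        k=q[(q[:,2]>lo)&(q[:,2]<hi)]; print(lo,hi,len(k),np.median(k,0).round(1) if len(k) else '')
    # stand disc: grey pixels near table
    J=[r for r in bot.cut_out(c,"copper_jar_mouth") if np.hypot(r["point"][0]-u,r["point"][1]-v)<50]
    if J:
        q=P[J[0]["pixels"]]; k=q[(q[:,2]>60)&(q[:,2]<80)]; print("jar",len(k),k.mean(0).round(1),k.min(0).round(),k.max(0).round())
cv2.imwrite("pics/crop.png",np.hstack(crops))
E
```

```text
scene 566 [ 91. 120. 158.]
wing n 275 [498.  291.3 149.2] [470. 278. 127.] [516. 304. 161.]
dir 0.374 [14.5  4.2]
60 95 34 [558.6 312.4  88.5]
95 118 212 [532.  303.8 113.4]
jar 170 [529.2 231.9  66.8] [510. 215.  60.] [549. 250.  74.]
top 311 [ 98. 141. 159.]
wing n 177 [489.8 290.6 152.3] [467. 279. 126.] [514. 304. 164.]
dir -2.832 [13.9  4.3]
60 95 3 [555.3 309.2  93.7]
95 118 109 [530.  304.  112.7]
jar 73 [528.6 234.   68.4] [509. 215.  60.] [545. 251.  77.]
```

View pics/crop.png

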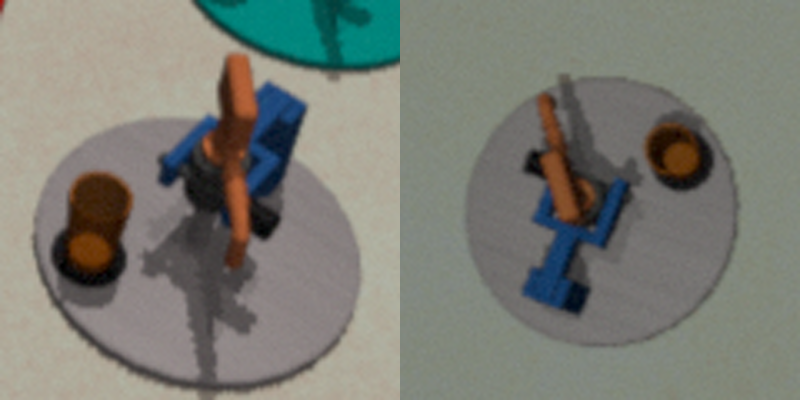

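The crop confirms it: copper elbow on the grey stand. The wing is near (490,291) with x direction about 0.36 rad. The spout end is at about (558,313) and the jar at about (529,233). That puts the jar 70 mm from the axis, at about 1.33 rad clockwise, which fits the description. I'll go above it, approaching with yaw + π so that joint 6 stays in range.

Request:
{"fn": "apply_moves", "kwargs": {"motion": "0.044 -0.019 -0.004 0; 0.044 -0.019 -0.004 0; 0.044 -0.019 -0.004 0; 0.044 -0.019 -0.004 0; 0.044 -0.019 -0.004 0; 0.044 -0.019 -0.004 0; 0.044 -0.019 -0.004 0; 0.044 -0.019 -0.004 0"}}

```text
time: 1.8
tool_pos: [449.3, -248.2, 259.0]
tcp_rot: [3.141, -0.0, 0.307]
contact_force: [1.4, -0.6, -0.1]
grip_width: 92.1
finger_force: 0.0
```

Request:
{"fn": "apply_moves", "kwargs": {"motion": "0.022 -0.056 0 0; 0.022 -0.056 0 0; 0.022 -0.056 0 0; 0.022 -0.056 0 0; 0.022 -0.056 0 0; 0.022 -0.056 0 0; 0.022 -0.056 0 0; 0.022 -0.056 0 0"}}

```text
time: 2.8
tool_pos: [480.6, 233.0, 258.9]
tcp_rot: [3.141, -0.001, 0.307]
contact_force: [1.0, -1.7, 0.5]
grip_width: 92.0
finger_force: 0.0
```

Request:
{"fn": "apply_moves", "kwargs": {"motion": "0.025 -0.056 0 -10; 0 0 0 -10; 0 0 0 -10; 0 0 0 -10; 0 0 0 -10; 0 0 0 -10; 0 0 0 -10; 0 0 0 -10"}}

```text
time: 3.8
tool_pos: [487.6, 291.9, 258.6]
tcp_rot: [-3.142, 0.0, 1.709]
contact_force: [-0.7, -0.4, -0.4]
grip_width: 91.8
finger_force: 0.0
```

Request:
{"fn": "apply_moves", "kwargs": {"motion": "0 0 0 -10; 0 0 0 -10; 0 0 0 -10; 0 0 0 -10; 0 0 0 -10; 0 0 0 -10; 0 0 0 -10; 0 0 0 -10"}}

```text
time: 4.8
tool_pos: [487.6, 291.9, 258.6]
tcp_rot: [-3.141, -0.0, 3.105]
contact_force: [-1.0, 1.2, -0.1]
grip_width: 91.8
finger_force: 0.0
```

Request:
{"fn": "apply_moves", "kwargs": {"motion": "0 0 0 -10; 0 0 0 -10; 0 0 0 -3; 0 0 0 0"}}

```text
time: 5.3
tool_pos: [487.6, 291.9, 258.6]
tcp_rot: [-3.142, -0.0, -2.783]
contact_force: [0.3, 0.1, -0.0]
grip_width: 91.8
finger_force: 0.0
```

```bash
cat >> h.py <<'E'
from scipy.spatial.transform import Rotation as Rr
def wristT(c,o):
    T=np.eye(4); T[:3,:3]=Rr.from_euler("xyz",o["tcp_rot"]).as_matrix(); T[:3,3]=o["tool_pos"]
    return T@c["mount"]
E
cat > look.py <<'E'
from h import *
import sys
o=bot.get_obs(); c=bot.capture("wrist"); T=wristT(c,o); P=cloud(c,T)
cv2.imwrite(f"pics/{sys.argv[1]}.png",c["img"])
print(o["joint_positions"].round(2),o["moment"].round(2),T[:3,3].round())
for t in("copper_grip","copper_jar_mouth"):
    for r in bot.cut_out(c,t)[:2]:
        q=P[r["pixels"]]; q=q[np.isfinite(q[:,0])]
        print(t,round(r["p"],2),np.round(r["point"]),len(q))
        for lo,hi in((62,80),(80,95),(95,122),(125,175),(153,168)):
            k=q[(q[:,2]>lo)&(q[:,2]<hi)]
            if len(k)>15:
                ctr,wh,a=cv2.minAreaRect(k[:,:2].astype(np.float32))
                d=k[:,:2]-k[:,:2].mean(0); V=np.linalg.svd(d,full_matrices=False)[2]
                print(lo,hi,len(k),"mean",k.mean(0).round(1),"box",np.round(ctr,1),np.round(wh,1),"dir",np.arctan2(V[0,1],V[0,0]).round(3),"med z",np.median(k[:,2]).round(1))
E
python3 look.py w1
```

```text
[ 0.4   0.4   1.35 -0.    1.39 -1.52] [ 0.22 -0.13 -0.02] [417. 267. 416.]
copper_grip 0.69 [77. 22.] 787
80 95 85 mean [412.1  58.1  90.2] box [412.4  57.9] [4.3 9.2] dir -0.01 med z 90.6
95 122 684 mean [405.3  53.2 111. ] box [403.9  52.8] [25.5 13.1] dir 0.464 med z 112.7
copper_grip 0.59 [326. 240.] 1462
95 122 414 mean [529.6 306.9 112. ] box [520.2 305.4] [81.2 22.7] dir 0.335 med z 114.8
125 175 1048 mean [488.2 293.2 155.4] box [490.6 294. ] [47.7 13.9] dir 0.323 med z 156.5
153 168 960 mean [489.9 293.7 156.5] box [490.6 294. ] [47.7 13.9] dir 0.323 med z 156.7
copper_jar_mouth 0.8 [263. 222.] 1252
62 80 418 mean [529.  234.6  68.4] box [528.  235.4] [36.6 36.5] dir -0.261 med z 69.4
copper_jar_mouth 0.67 [42.  4.] 686
62 80 186 mean [406.1 -21.8  67.7] box [406.4 -24.2] [ 7.  25.2] dir 2.005 med z 68.6
```

View pics/w1.png

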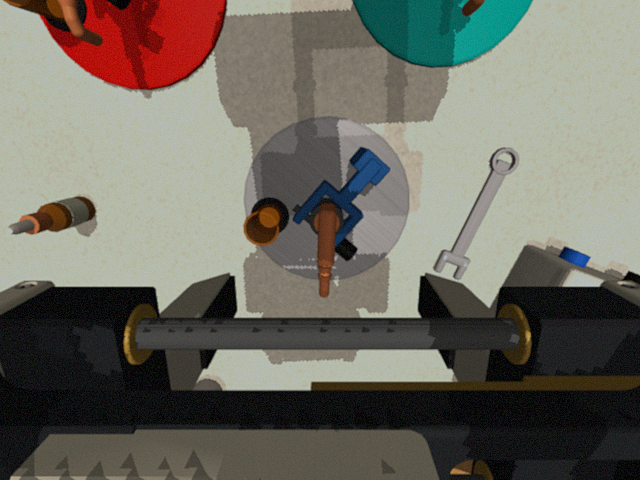

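The wrist view shows the wing at (326,215), spout end at (324,293) and jar mouth at (263,222). Measured wing: centre (490.6,294.0), top 157, 47.7×13.9 mm, direction 0.323. Jar: (528.3,235.2), 69.8 mm from the axis at angle −1.00. The turn needed is about 1.32 rad (76°). Now I'll descend and grip.

Request:
{"fn": "apply_moves", "kwargs": {"motion": "-0.0035 0.001 0.03 2; 0 0 0.04 0; 0 0 0.04 0; 0 0 0.0236 0; 0 0 0 0"}}

```text
time: 6.08
tool_pos: [489.5, 293.6, 123.4]
tcp_rot: [-3.141, -0.004, -2.818]
contact_force: [0.9, -0.3, 1.0]
grip_width: 91.5
finger_force: 0.0
```

Request:
{"fn": "apply_moves", "kwargs": {"motion": "0 0 0 0; 0 0 0 0; 0 0 0 0; 0 0 0 0; 0 0 0 0; 0 0 0 0", "fingers": -1}}

```text
time: 6.82
tool_pos: [490.6, 294.0, 125.1]
tcp_rot: [-3.142, -0.0, -2.817]
contact_force: [0.2, -1.3, -0.4]
grip_width: 36.6
finger_force: 0.0
```

Request:
{"fn": "apply_moves", "kwargs": {"motion": "0 0 0 0; 0 0 0 0; 0 0 0 0; 0 0 0 0; 0 0 0 0; 0 0 0 0"}}

```text
time: 7.58
tool_pos: [491.0, 292.7, 125.0]
tcp_rot: [-3.139, -0.0, -2.817]
contact_force: [1.4, -5.8, 0.5]
grip_width: 13.6
finger_force: 30.0
```

Gripped (13.6 mm). The wing pulled the tool about 1.3 mm along −y, so I'll re-centre the command and turn, sinking with the thread.

Request:
{"fn": "apply_moves", "kwargs": {"motion": "0 -0.0014 0 0; 0 0 0.0001 4; 0 0 0.0003 7; 0 0 0.0003 7; 0 0 0.0003 7; 0 0 0.0003 7; 0 0 0.0003 7; 0 0 0 0"}}

```text
time: 8.57
tool_pos: [491.1, 292.5, 123.6]
tcp_rot: [-3.141, 0.0, 2.786]
contact_force: [0.0, -1.5, 1.6]
grip_width: 14.0
finger_force: 30.0
```

```bash
python3 - <<'E'
from plant import bot
o=bot.get_obs(); print({k:o[k] for k in("tool_pos","tcp_rot","contact_force","moment","grip_width","joint_positions")})
E
```

```text
{'tool_pos': array([491.13926087, 292.51051426, 123.64143371]), 'tcp_rot': array([-3.14137630e+00,  3.80212415e-04,  2.78617261e+00]), 'contact_force': array([ 0.03995922, -1.51519981,  1.61157796]), 'moment': array([-0.38173701, -0.26700522, -0.044847  ]), 'grip_width': 13.958345853741772, 'joint_positions': array([ 4.03344828e-01,  5.24026712e-01,  1.53604544e+00, -4.74273353e-04,
        1.08139349e+00, -8.11808487e-01])}
```

Request:
{"fn": "apply_moves", "kwargs": {"motion": "0 0 0.0002 6; 0 0 0.0002 6; 0 0 0.0002 6; 0 0 0.0001 5; 0 0 0 4; 0 0 0 0; 0 0 0 0"}}

```text
time: 9.45
tool_pos: [491.2, 292.5, 123.0]
tcp_rot: [3.142, 0.001, 2.316]
contact_force: [-0.0, -2.9, 3.7]
grip_width: 14.1
finger_force: 30.0
```

```bash
cat > st.py <<'E'
from h import *
import sys
o=bot.get_obs(); print({k:o[k].round(3) for k in("tool_pos","tcp_rot","contact_force","moment","joint_positions")})
tiles=[]
for n in ("scene","top","wrist"):
    c=bot.capture(n); T=c.get("world_from_camera"); T=wristT(c,o) if T is None else T
    # project known world points to crop around
    q=np.linalg.inv(T)@np.array([510,265,90,1]); u=int(q[0]/q[2]*c["fx"]+c["cx"]); v=int(q[1]/q[2]*c["fy"]+c["cy"])
    print(n,u,v)
    h=60; u0=min(max(u-h,0),640-2*h); v0=min(max(v-h,0),480-2*h)
    tiles.append(cv2.resize(c["img"][v0:v0+2*h,u0:u0+2*h],(264,264),interpolation=cv2.INTER_CUBIC))
    P=cloud(c,T)
    for t in("copper_spout","copper_jar_mouth"):
        for r in bot.cut_out(c,t):
            if np.hypot(r["point"][0]-u,r["point"][1]-v)>60: continue
            q=P[r["pixels"]]; q=q[np.isfinite(q[:,0])]
            for lo,hi in((60,76),(76,98),(98,120),(125,175)):
                k=q[(q[:,2]>lo)&(q[:,2]<hi)&(np.hypot(q[:,0]-510,q[:,1]-265)<90)]
                if len(k)>8:
                    ctr,wh,a=cv2.minAreaRect(k[:,:2].astype(np.float32)); d=k.mean(0)[:2]-[491,292.7]
                    print(t,round(r["p"],2),lo,hi,len(k),"mean",k.mean(0).round(1),"box",np.round(ctr,1),np.round(wh,1),"bearing",np.arctan2(d[1],d[0]).round(3))
cv2.imwrite(f"pics/{sys.argv[1]}.png",np.hstack(tiles))
E
python3 st.py s1
```

```text
{'tool_pos': array([491.178, 292.508, 123.016]), 'tcp_rot': array([3.142e+00, 1.000e-03, 2.316e+00]), 'contact_force': array([-0.043, -2.877,  3.725]), 'moment': array([-0.632, -0.201,  0.042]), 'joint_positions': array([ 4.030e-01,  5.250e-01,  1.537e+00, -1.000e-03,  1.080e+00,
       -3.420e-01])}
scene 418 300
copper_spout 0.95 76 98 24 mean [524.7 260.   93.2] box [516.3 269. ] [ 8.6 82.6] bearing -0.77
copper_spout 0.95 98 120 232 mean [515.9 268.2 109.7] box [514.3 269.2] [13.6 82.8] bearing -0.777
copper_spout 0.95 125 175 111 mean [506.5 279.5 143.8] box [503.8 279.9] [12.4 14.6] bearing -0.703
copper_jar_mouth 0.66 60 76 140 mean [531.3 229.9  67. ] box [528.9 231.2] [37.5 34.2] bearing -1.0
top 205 220
copper_jar_mouth 0.62 60 76 37 mean [522.5 228.8  67. ] box [526.3 231.6] [31.1 31.9] bearing -1.112
wrist 316 319
copper_spout 0.82 76 98 38 mean [486.5 299.2  95.5] box [487.2 300.1] [23.6 10.1] bearing 2.174
copper_spout 0.82 98 120 234 mean [513.6 271.4 107.3] box [509.7 275.5] [23.2 70.6] bearing -0.756
copper_spout 0.82 125 175 2857 mean [485.6 300.8 151.1] box [491.4 294.6] [14.4 48.3] bearing 2.164
```

View pics/s1.png

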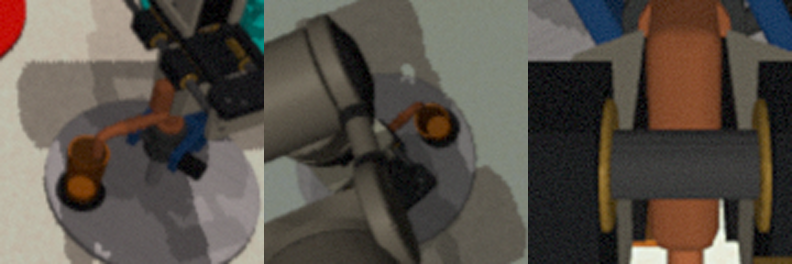

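The scene crop shows the spout reaching the jar's near edge. Tool yaw says about 0.17 rad remains. I'll turn almost all of that and then look.

Request:
{"fn": "apply_moves", "kwargs": {"motion": "0 0 0 4; 0 0 0 4; 0 0 0 1; 0 0 0 0; 0 0 0 0"}}

```text
time: 10.52
tool_pos: [491.2, 292.6, 122.9]
tcp_rot: [3.141, 0.001, 2.157]
contact_force: [-0.3, -4.8, 6.0]
grip_width: 13.6
finger_force: 30.0
```

```bash
python3 st.py s2; python3 look.py w2
```

```text
{'tool_pos': array([491.167, 292.556, 122.945]), 'tcp_rot': array([3.141e+00, 1.000e-03, 2.157e+00]), 'contact_force': array([-0.257, -4.772,  6.012]), 'moment': array([-0.902, -0.179,  0.228]), 'joint_positions': array([ 4.030e-01,  5.250e-01,  1.537e+00, -1.000e-03,  1.080e+00,
       -1.830e-01])}
scene 418 300
copper_spout 0.94 76 98 72 mean [509.4 264.7  92.3] box [509.5 267.9] [40.1 85.9] bearing -0.991
copper_spout 0.94 98 120 267 mean [511.5 265.4 110. ] box [510.3 265.9] [16.  85.4] bearing -0.927
copper_spout 0.94 125 175 118 mean [504.8 278.4 140.6] box [503.9 282.8] [27.5 13.7] bearing -0.803
copper_jar_mouth 0.72 60 76 152 mean [530.3 232.2  67.3] box [528.2 231.8] [37.1 36.2] bearing -0.995
copper_jar_mouth 0.72 76 98 10 mean [532.4 233.   85.9] box [532.4 233. ] [8.2 4. ] bearing -0.964
copper_jar_mouth 0.24 76 98 53 mean [515.3 259.1  93. ] box [512.9 265.5] [40.  77.5] bearing -0.945
copper_jar_mouth 0.24 98 120 255 mean [511.5 265.4 110. ] box [510.5 265.4] [16.  84.4] bearing -0.927
copper_jar_mouth 0.24 125 175 120 mean [504.5 277.9 141.3] box [503.6 280.5] [22.9 
[... 358 characters left out ...]
6 98 120 221 mean [510.  267.6 107.3] box [508.2 273.1] [22.7 70.5] bearing -0.924
copper_spout 0.96 125 175 2758 mean [486.3 302.  151. ] box [491.3 294.8] [13.9 47.8] bearing 2.036
copper_jar_mouth 0.55 60 76 38 mean [533.5 223.3  69.6] box [537.6 225.8] [25.4  4.6] bearing -1.022
[ 0.4   0.52  1.54 -0.    1.08 -0.18] [-0.9  -0.18  0.26] [449. 358. 281.]
copper_grip 0.64 [327. 295.] 3100
95 122 248 mean [508.7 270.4 106.6] box [506.4 272.7] [23.3 70.4] dir -0.999 med z 111.3
125 175 2832 mean [486.6 301.8 151.1] box [491.4 294.6] [13.9 48.3] dir -0.976 med z 154.3
153 168 1935 mean [489.3 297.7 154.7] box [491.5 294.5] [12.6 47. ] dir -0.977 med z 154.8
copper_jar_mouth 0.42 [309. 365.] 12
```

View pics/s2.png

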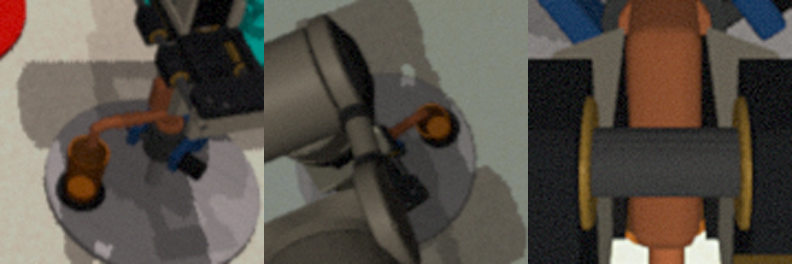

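View pics/w2.png

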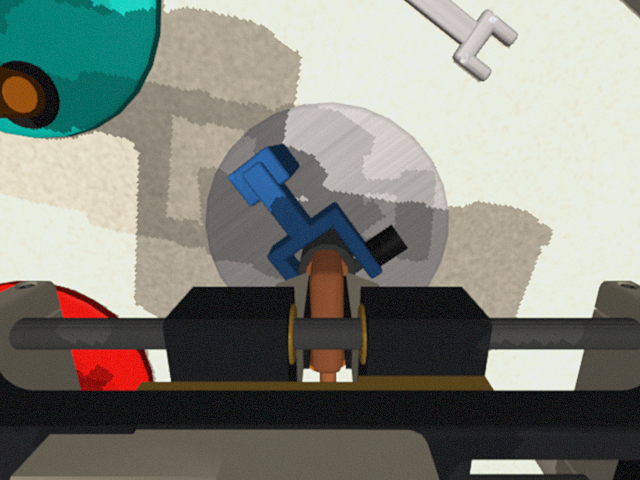

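Both views show the spout end centred over the jar. Wing direction is −0.977 against a jar bearing of about −1.0, and the seal moment is about 0.25–0.28 N m, which matches "over the jar". One more degree, then release, lift and check from above.

Request:
{"fn": "apply_moves", "kwargs": {"motion": "0 0 0 1; 0 0 0 0; 0 0 0 0"}}

```text
time: 11.5
tool_pos: [491.2, 292.5, 123.0]
tcp_rot: [3.141, 0.001, 2.14]
contact_force: [-0.2, -4.9, 5.9]
grip_width: 13.9
finger_force: 30.0
```

Request:
{"fn": "apply_moves", "kwargs": {"motion": "0 0 0 0; 0 0 0 0; 0 0 0 0; 0 0 0 0; 0 0 0 0; 0 0 0 0; 0 0 0 0", "fingers": 0.2}}

```text
time: 12.38
tool_pos: [491.0, 292.7, 122.8]
tcp_rot: [3.142, 0.0, 2.139]
contact_force: [-0.0, 0.1, 0.0]
grip_width: 55.0
finger_force: 0.0
```

Request:
{"fn": "apply_moves", "kwargs": {"motion": "0 0 -0.02 0; 0 0 -0.04 0; 0 0 -0.05 0; 0 0 -0.05 0; 0 0 0 0; 0 0 0 0"}}

```text
time: 13.12
tool_pos: [490.7, 292.6, 282.1]
tcp_rot: [-3.141, -0.0, 2.139]
contact_force: [0.2, -0.4, -0.6]
grip_width: 55.0
finger_force: 0.0
```

```bash
python3 look.py w3; python3 st.py s3
```

```text
[ 0.4   0.39  1.29 -0.    1.46 -0.16] [-0.   -0.18  0.04] [450. 359. 440.]
copper_grip 0.97 [327. 228.] 1256
95 122 360 mean [514.  262.  110.2] box [508.5 269.2] [22.3 78.9] dir -1.053 med z 113.0
125 175 888 mean [490.1 296.9 153.5] box [491.2 295.1] [14.  47.1] dir -0.979 med z 154.5
153 168 726 mean [491.2 295.3 154.7] box [491.3 294.6] [12.9 46.3] dir -0.989 med z 154.7
copper_grip 0.68 [78. 22.] 3031
80 95 108 mean [255.6 333.6  90.5] box [239.5 325.8] [99.2 26.5] dir 0.281 med z 90.9
95 122 1442 mean [252.6 331.  111.8] box [247.2 327. ] [83.6 24.4] dir 0.396 med z 114.4
125 175 1422 mean [228.1 321.1 148.3] box [220.  314.8] [46.6 13.7] dir 0.513 med z 152.6
153 168 698 mean [225.2 319.9 156.4] box [221.6 316.2] [42.2 11.5] dir 0.48 med z 156.5
copper_jar_mouth 0.87 [117. 110.] 1748
62 80 591 mean [251.8 259.8  67.9] box [252.3 260.1] [36.7 36.2] dir 0.48 med z 69.0
copper_jar_mouth 0.73 [321. 262.] 528
62 80 235 mean [529.  234.3  68.5] box [528.8 235.8] [35.8 33.3] dir 0.579 med z 69.4
{'tool_pos': array([490.453, 292.456, 281.184]), 'tcp_rot': array([-3.139, -0.   ,  2.139
[... 208 characters left out ...]
98 52 mean [508.9 262.   91.9] box [497.5 263.5] [37.3 95.7] bearing -1.042
copper_spout 0.86 98 120 283 mean [510.6 266.6 110.2] box [508.8 264.2] [18.4 84.7] bearing -0.927
copper_spout 0.86 125 175 376 mean [495.3 291.  145.3] box [492.2 291.7] [16.1 48.4] bearing -0.376
copper_jar_mouth 0.95 60 76 153 mean [530.8 232.   67.2] box [528.8 231.7] [36.5 36. ] bearing -0.99
top 205 220
copper_spout 0.55 98 120 115 mean [515.5 253.  112.2] box [513.3 258.2] [13.5 66.5] bearing -1.018
copper_spout 0.55 125 175 32 mean [499.8 274.4 148.1] box [501.8 275.3] [15.9  7.2] bearing -1.125
copper_jar_mouth 0.65 60 76 60 mean [527.4 229.5  68.3] box [527.1 231.2] [33.  35.1] bearing -1.049
wrist 327 243
```

View pics/w3.png

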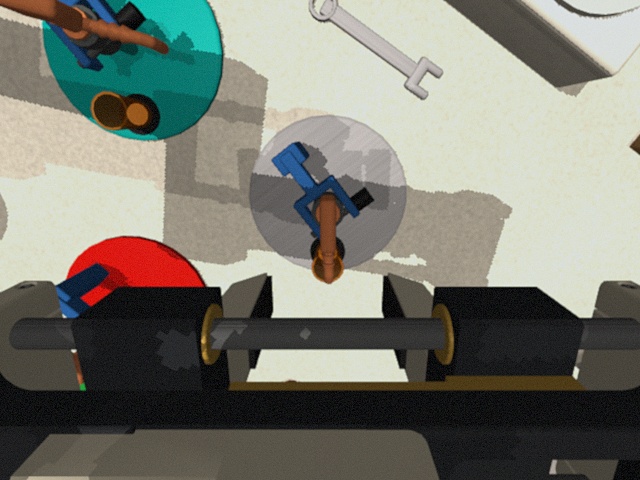

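The wrist view shows the spout end at (327,275) lying across the jar mouth centred at about (327,265). Wing direction is −0.98 to −0.99 against a jar bearing of −1.005, which is within about 0.02 rad (1.5 mm). The gripper is clear, so I'm handing it in.

```bash
python3 -c "
from plant import bot
print(bot.close_job())"
```

```text
the job is handed in; nothing more can be done
None
```

The copper elbow is screwed clockwise until the seal resists, its spout end within about 0.02 rad (1.5 mm) of the middle of the jar mouth by my last measurement; I let go, lifted clear, left the white elbow alone and handed the job in at about 13 s (no verdict came back).

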